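# Unload the laser-marked manifold from the inclined vise

## Robot

A 6-joint arm with a two-finger parallel gripper is mounted at the origin on the work surface. World frame = base frame: x ahead of the robot, y to its left, z up, the work surface at z = 0. Lengths are in m, angles in rad, forces in N, time in s.
With the tool pointing down it reaches from about 0.35 to 0.8 m from the base axis. Payload 7.3 kg.
Tool frame: the origin (TCP) lies at the very end of the fingers, on their centre line; the grasp point (between the pads) lies 19 mm behind it; z points along the fingers, y is the line along which they close (so a half turn about z gives the same grasp; the last joint's range is limited). The gripper opens to 85 mm and grips with 20 to 120 N. Pads are 22 mm wide; open, the fingers measure 114 mm over their backs; the gripper's body (76 mm by 85 mm) begins 54 mm behind the grasp point. The pads swing forward as they close: fully open they stand 13 mm farther back than shut.
Start: joints at [-1.33, 0.342, 1.524, -0, 1.275, -0.146], TCP at [0.198, -0.486, 0.231] pointing down, gripper open.
Joint ranges: [-2.53, 2.53], [-0.77, 2.02], [0.04, 2.7], [-1, 4.14], [0.28, 2.66], [-3.11, 3.11]. Speed limits (rad/s): [2.57, 2.57, 3.14, 3.14, 3.14, 3.14].

## Interface

Orientations are given as a unit quaternion [w, x, y, z].
In Python, from station import get_state, grab_frame, job_done gives the robot as it stands.
- The arm moves only by the tool move_arm, never from a script. Its argument "motion" is a list of rows, each a list of 5 numbers: the opening, from 0 (shut) to 1 (fully open), then the shift along the tool's x, y, z in mm, then the turn about the tool's z in degrees. In form: [[jaw, x, y, z, spin], ...]. A call has exactly 5 rows; each row is the pose to reach, as a shift and turn from the pose commanded when the call began, along the tool's axes at that moment; what a row does not reach only later rows make up. A row lasts 1/12 s, in which the tool goes at most 41.7 mm and 7.16 degrees, less where a joint would pass 70% of its speed; a pose out of reach is approached as far as the arm can. A call with a gripper value outside its range is refused whole. The fingers move at their own pace and stop on an object; "newtons" is the grip in N (left out, the last holds). Time passes only in rows, so rows that repeat a pose let the fingers close, or fill a call up. It gives the time, the measured TCP pose, the force, the opening and the grip force at its end, in the units of the state.
- get_state(): the state, without advancing time (a new reading comes with each control period).
- grab_frame(name): name is "scene" or "top" or "wrist"; returns a dict with "color" (420x560x3 uint8, red, green, blue), "vfov" (degrees; the focal length in pixels is half the picture's height over the tangent of half this angle, whatever the lens; pixels are square), "cx", "cy" (the principal point, pixels), "dist_coeffs" ([k1, k2, p1, p2, k3] as OpenCV has them; the pictures are not rectified), "view" (4x4, takes a point from world to camera coordinates); the wrist camera has in their place "tool_from_camera" (4x4, takes a point from camera to tool coordinates, whose origin is the TCP and whose axes are the flange's). Camera axes: x right, y up, looking along -z (the intrinsics and any distortion apply to the point x, -y, -z); pixel columns grow to the right and rows downward; lengths in m; the calibration is good to about 2 mm. A picture is of the moment at which its call begins: read the wrist's pose just before it. There is no depth.
- job_done(): hands the job in; it is judged then, once.
The state is a dict: "time": time; "joint_pos": joint angles; "qd": joint speeds; "tau": joint torques, N m; "eef_pos": TCP position; "ee_rot": TCP orientation; "ft_force": force on the tool from outside, world axes, zero at the start; "torque": the same for the moment, N m; "opening": finger opening in m; "grasp_force": force on a finger pad.
Only numpy, scipy, OpenCV 4.12 (cv2) and the standard library are available. Lean on these libraries where they do the work, as an engineer would, in place of code of your own. Each camera call takes 0.05 s, during which the arm holds its last target. There are 200 camera calls.

## Task

The aluminium manifold in the inclined vise has been marked. Slide the vise's movable jaw most of the way open while the manifold stays in its seat, then lift the manifold out and set it down gently, not dropped, in the empty grey tray so that it lies flat on its base inside the walls. Leave the jaw open and the other things on the bench where they are.

Things in the scene. Friction and masses are not known exactly. Their poses are not given: they have to be found in the camera images.
- vise: Fixed steel vise, base 180 x 300 mm. Origin on the table, z up; y along the level length of the dark bed. Bed surface 124 mm up-slope, centre 85 mm above the origin, tilted 27 deg: its normal is (-0.454, 0, 0.891), up-slope (0.891, 0, 0.454) in this frame. Fixed jaw, 18 mm high, at the part's -y end; movable jaw at its +y end; an 8 mm high ledge below the part.
- jaw (a joint): Slide of the movable steel jaw along vise +y (level), in m: near 0 closed on the part, 0.06 fully open; 4 N friction, stays where left. Jaw: 96 mm up-slope, 40 mm along y, 19 mm high over the bed. Its lip reaches 10 mm over the part's plate, 2 mm above it, so the closed jaw locks the part down; past 0.015 the lip is clear.
- jaw_grip (a point): Point in the jaw's black upright grip post, on its axis, 12 mm below its top. The post stands square to the bed: 22 mm along the slope, 26 mm along vise y, rising from 19 to 62 mm above the bed, 40 mm clear of the part's rib. Moves with the jaw; axes: x up-slope, y the opening direction, z the bed normal.
- part: Loose aluminium manifold, 0.6 kg: base plate 90 (x) x 150 (y) x 10 (z) mm with an upright rib on its centre, 32 (x) x 90 (y) mm, rising from 10 to 52 mm above the underside. Origin: centre of the underside; z towards the rib's top. Starts flat on the tilted bed, x up-slope, y along vise y. Only the rib can be gripped, across its 32 mm (x).
- seat (a point): Point on the surface of the tilted vise bed under the centre of the clamped part (where the part's origin starts); axes as vise (z vertical).
- tray_in (a point): Centre of the inner floor of the fixed open grey plastic tray, 140 (x) x 200 (y) mm outside, walls 5 mm thick, rim 22 mm above the table, inner floor about 5 mm above the table, inside 130 x 190 mm. z up, y along its long side.
- screwdriver: Bystander, to be left alone: a screwdriver with black handle, 190 mm long. Origin: centre of its underside.
- tape_roll: Bystander, to be left alone: a roll of paper tape lying flat, 84 mm across, 24 mm high. Origin: centre of its underside.
- spare_jaw: Bystander, to be left alone: a plain steel jaw insert, 30 x 100 x 25 mm. Origin: centre of its underside.
- cleaner_bottle: Bystander, to be left alone: a white plastic bottle, 60 mm across, 130 mm high. Origin: centre of its underside.
- carton: Bystander, to be left alone: a cardboard carton, 110 x 150 x 80 mm. Origin: centre of its underside.
- wrench: Bystander, to be left alone: a steel wrench, 180 mm long. Origin: centre of its underside.
- mug: Bystander, to be left alone: a white mug, 80 mm across, 90 mm high. Origin: centre of its underside.
Not all that is in view belongs to the job. Leave any green or yellow look-alike of the part alone.

How it is judged:
By the outcome, as a careful person would: the job done as asked, in the order asked, and still so for the second after the job is handed in, with the robot touching nothing.
It also fails if it takes over 54 s, if anything falls off the work surface, if the arm or the gripper's body presses on something with over 40 N, if the wrist force passes 120 N, or if a joint passes its speed limit or range.

## Working session

There is one attempt and no reset: what is moved stays moved. The work goes in short steps, Python scripts to look and compute and a tool call to move; the robot and the scene stay as the last step left them, time stands still between calls to the robot, and variables do not carry over. Pictures are saved under pics/ and viewed, at most 10 in all, crops included, and the job is handed in when it is done.

Besides the shell and the picture viewer there is one more tool, called after "Request:" as a command line: name --pt "numbers of a row" for each row, then --argument value for the rest. move_arm: Moves the arm, as the interface text tells. Its arguments: {"type":"object","properties":{"motion":{"type":"array"},"newtons":{"type":"number"}},"required":["motion"]}

```bash
mkdir -p pics; ls; python3 - <<'E'
from station import *
import cv2
for n in ("scene","top"):
    f=grab_frame(n); cv2.imwrite(f"pics/{n}0.png",cv2.resize(f["color"][:,:,::-1],(800,600),interpolation=cv2.INTER_CUBIC))
    print(n,f["vfov"],f["cx"],f["cy"],f["dist_coeffs"],f["view"])
print(get_state())
E
```

```text
pics
scene 53.928273392936305 276.0592031346552 208.1748807939843 [-0.11170509  0.          0.          0.          0.        ] [[ 0.82915548  0.5590155   0.00169469 -0.46148519]
 [-0.35770235  0.52822474  0.77008289  0.12151409]
 [ 0.42959309 -0.63912464  0.63794159 -1.33460866]
 [ 0.          0.          0.          1.        ]]
top 42.52394416272171 289.15955809425697 203.3147048861833 [-0.21032906  0.          0.          0.          0.        ] [[ 0.0123814  -0.99992259 -0.00122689  0.01848146]
 [ 0.99830023  0.01229141  0.05697    -0.56243662]
 [-0.05695051 -0.00193017  0.99837514 -1.2072452 ]
 [ 0.          0.          0.          1.        ]]
{'time': 0.1, 'joint_pos': array([-1.33001700e+00,  3.42657980e-01,  1.52493313e+00, -2.74800993e-05,
        1.27541355e+00, -1.45977175e-01]), 'qd': array([-1.15548339e-03,  4.05746110e-05,  9.68349644e-05, -1.13167902e-03,
        6.53069748e-04,  4.11176252e-04]), 'tau': array([ 1.09339799e-03, -4.34447694e+01, -2.46491343e+01, -2.29009802e-04,
        4.67019519e-03, -7.93441046e-06]), 'eef_pos': array([ 0.19795821, -0.48585114,  0.23068884]), 'ee_rot': array([-7.04590585e-04,  9.81359604e-01,  1.92179156e-01, -4.65803195e-05]), 'ft_force': array([ 0.01341627, -0.3051789 ,  0.06792857]), 'torque': array([-0.01823316,  0.0007972 ,  0.0396587 ]), 'grasp_force': 0.0, 'opening': 0.08546312022390491}
```

View pics/scene0.png

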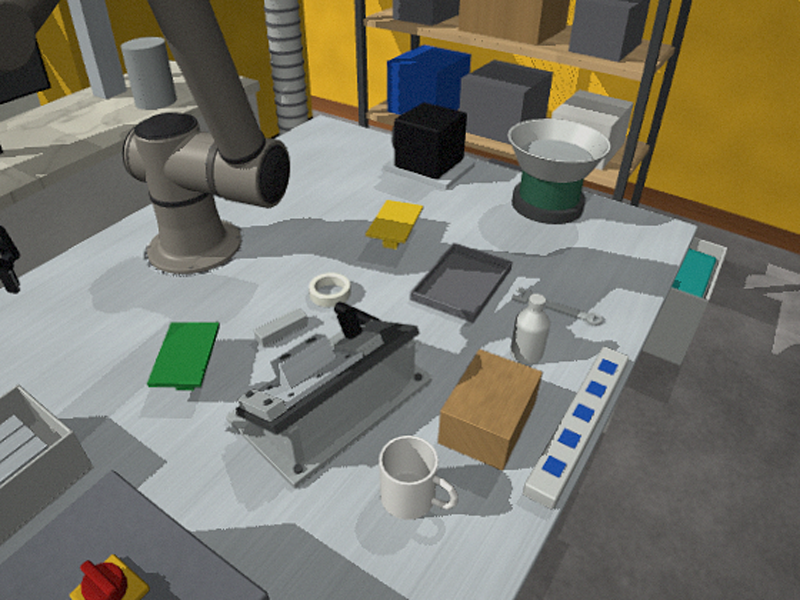

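View pics/top0.png

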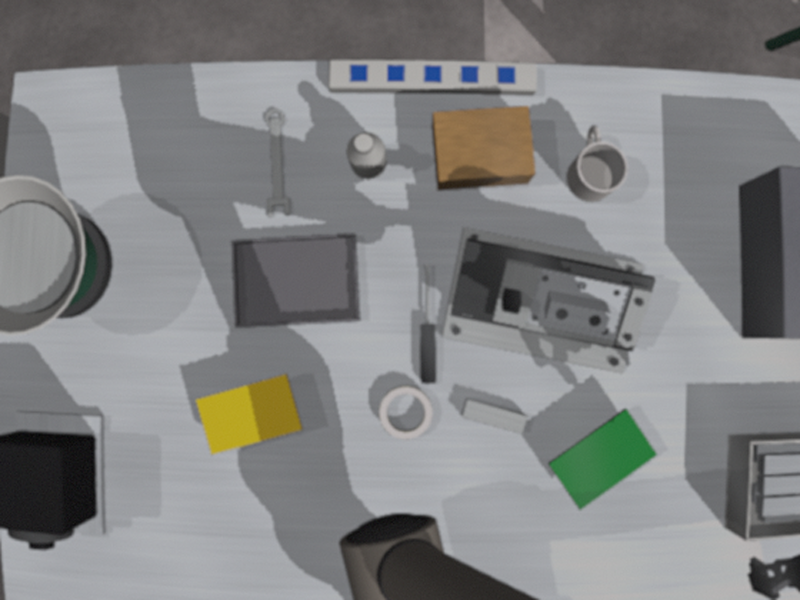

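The scene image shows the vise with the aluminium part at (310,365), and its black post at (348,320). The top image shows the vise at (550,300) and the empty grey tray at (295,280). The look-alikes are yellow at (250,415) and green at (605,455). The grey part clamped in the vise is the one meant. I'll check it in enlarged crops.

```bash
python3 - <<'E'
from station import *
import cv2
f=grab_frame("top")["color"][:,:,::-1]
c=f[150:270,300:470]; cv2.imwrite("pics/topc.png",cv2.resize(c,None,fx=4.7,fy=4.7,interpolation=cv2.INTER_CUBIC))
f=grab_frame("scene")["color"][:,:,::-1]
c=f[205:345,155:310]; cv2.imwrite("pics/scenec.png",cv2.resize(c,None,fx=4.2,fy=4.2,interpolation=cv2.INTER_CUBIC))
E
```

```text
(no output)
```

View pics/topc.png

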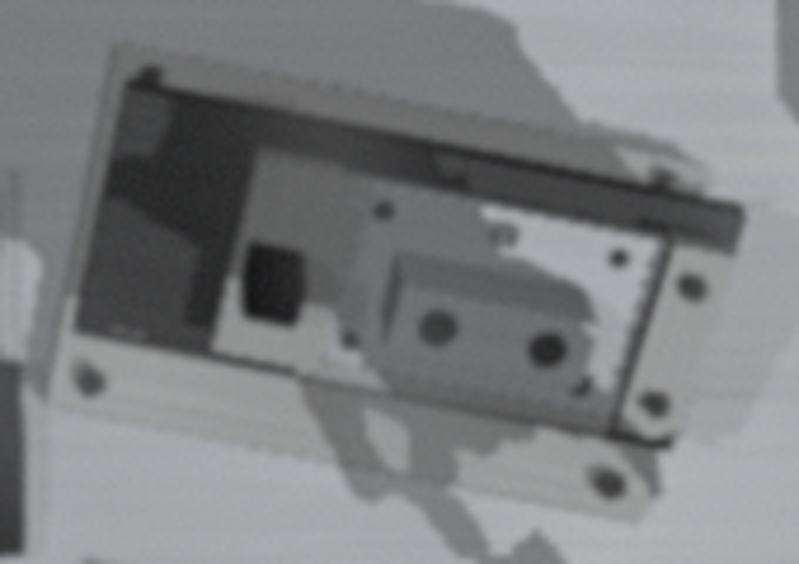

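View pics/scenec.png

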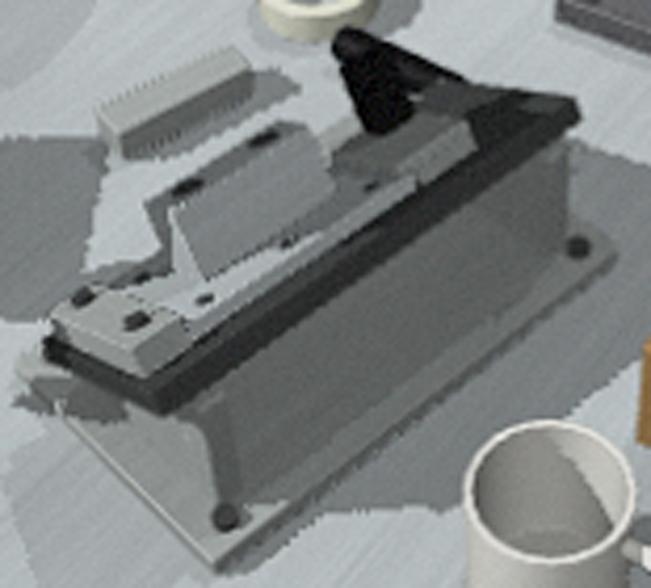

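```bash
cat > h.py <<'E'
import numpy as np, cv2
from station import *
def proj(f,P,view=None):
    V=np.array(f["view"]) if view is None else view
    F=np.diag([1,-1,-1.]); R=F@V[:3,:3]; t=F@V[:3,3]
    k=210/np.tan(np.radians(f["vfov"]/2)); K=np.array([[k,0,f["cx"]],[0,k,f["cy"]],[0,0,1]])
    return cv2.projectPoints(np.array(P,float).reshape(-1,1,3),cv2.Rodrigues(R)[0],t,K,np.array(f["dist_coeffs"]))[0][:,0]
U=np.array([.891,0,.454]);Y=np.array([0,1.,0]);N=np.array([-.454,0,.891])
def bed(u,y,n): return np.array([0,0,.085])+u*U+y*Y+n*N
def place(p,P):
    c,s=np.cos(p[2]),np.sin(p[2]); return np.array(P)@np.array([[c,s,0],[-s,c,0],[0,0,1]])+[p[0],p[1],0]
E
cat > fit.py <<'E'
from h import *
from scipy.optimize import least_squares
ft,fs=grab_frame("top"),grab_frame("scene")
T=lambda a:np.array(a)/4.7+[300,150]
S=lambda a:np.array(a)/4.2+[155,205]
def model(p):
    x,y,w,t,L,px,py,jy,pu,pj=p
    top=[([.09,.15,t],(115,45)),([-.09,.15,t],(50,405)),
     (bed(.062,-L,0),(745,205)),(bed(.062,L,0),(130,85)),(bed(-.062,L,0),(75,335)),(bed(-.062,-L,0),(670,447)),
     (bed(px,py,.052),(492,339)),(bed(px+.016,py+.045,.052),(405,290)),(bed(px+.016,py-.045,.052),(595,322)),(bed(px+.016,py+.045,.01),(400,257)),
     (bed(px+.048,jy,.019),(258,150)),(bed(px-.048,jy,.019),(212,352)),
     (bed(pu-.011,pj+.013,.062),(243,318)),(bed(pu-.011,pj-.013,.062),(299,325))]
    sc=[([.09,-.15,t],(215,562)),([.09,.15,t],(617,250)),(bed(.062,-L,0),(165,388)),(bed(.062,L,0),(578,100)),(bed(-.062,-L,0),(47,345)),
     (bed(px,py,.052),(226,162)),(bed(px+.016,py-.045,.052),(172,207)),(bed(px+.016,py+.045,.052),(305,125)),(bed(px+.016,py-.045,.01),(205,278)),(bed(px+.016,py+.045,.01),(333,185))]
    r=[]
    for f,l,M in((ft,top,T),(fs,sc,S)):
        r.append(proj(f,place(p,[a for a,_ in l]))-M([b for _,b in l]))
    return np.vstack(r)
s=least_squares(lambda p:model(p).ravel(),[.55,-.2,-.2,.012,.14,0,0,.1,0,.09],loss="soft_l1")
np.set_printoptions(precision=4,suppress=True)
print(s.x,s.cost);print(model(s.x).round(1).tolist())
p=s.x;np.save("vise.npy",p)
print("seat",place(p,[bed(p[5],p[6],0)]),"post",place(p,[bed(p[8],p[9],.05)]))
D=[(.07,.1),(.07,-.1),(-.07,-.1),(-.07,.1)]
ot=np.array([(232,240),(355,233),(360,320),(236,327)])/800*560
os=np.array([(453,244),(512,263),(472,320),(411,293)])/800*560
def tm(q,use=1):
    P=place(q,[[a,b,.022] for a,b in D]);r=proj(ft,P)-ot
    return r
q=least_squares(lambda q:tm(q).ravel(),[.58,.2,0],loss="soft_l1").x
print("tray",q,tm(q).round(1).tolist(),"scene",(proj(fs,place(q,[[a,b,.022] for a,b in D]))*800/560).round().tolist())
E
python3 fit.py
```

```text
[ 0.5522 -0.1845 -0.1723  0.0114  0.1423 -0.0023 -0.0331  0.0808  0.0004
  0.0635] 20.678353692043327
[[-0.9, -1.2], [-1.3, -0.4], [-0.8, -0.2], [-0.4, 0.3], [0.5, -0.5], [-0.6, -1.1], [-0.8, -0.8], [-1.6, -1.3], [0.2, -0.1], [-2.1, -2.3], [-0.3, 2.2], [0.1, 0.1], [-0.2, -0.4], [0.2, 0.4], [-0.6, 1.6], [-0.5, -0.9], [-2.8, 0.9], [-2.8, -1.0], [-1.9, -1.1], [-1.0, 0.1], [-1.0, 1.1], [-0.1, -0.6], [-1.1, 1.1], [0.1, 1.4]]
seat [[ 0.5445 -0.2168  0.0839]] post [[ 0.5411 -0.1182  0.1297]]
tray [0.5764 0.2129 0.0697] [[-0.1, 0.0], [0.4, -0.5], [0.1, 0.2], [-0.4, 0.2]] scene [[510.0, 261.0], [471.0, 315.0], [407.0, 291.0], [451.0, 242.0]]
```

```bash
cat >> h.py <<'E'
from scipy.spatial.transform import Rotation as Ro
def go(target,yaw):  # tool-frame shift (mm) and spin (deg) for tool x at yaw
    s=get_state();w=s["ee_rot"];R=Ro.from_quat([w[1],w[2],w[3],w[0]]).as_matrix()
    d=R.T@(np.array(target)-s["eef_pos"])*1e3
    a=np.degrees(np.arctan2(R[1,0],R[0,0])-yaw); a=(a+180)%360-180
    print("shift",d.round(1),"spin",round(a,1),"t",s["time"])
E
python3 - <<'E'
from h import *
p=np.load("vise.npy")
g=place(p,[bed(p[8],p[9]-.032,.033)])[0];print(g)
go([g[0],g[1],.23],p[2]+np.pi/2)
E
```

```text
[ 0.54325229 -0.15100053  0.11459689]
shift [ 446.1 -180.1    1.2] spin -58.0 t 0.3
```

Request:
move_arm --pt "1 36 -15 0 -6" --pt "1 72 -30 0 -12" --pt "1 108 -44 0 -18" --pt "1 144 -58 0 -24" --pt "1 180 -73 0 -30"

```text
time: 0.72
eef_pos: [0.3382, -0.3494, 0.2314]
ee_rot: [0.0, 0.897, 0.442, 0.0]
ft_force: [0.9, -0.7, 0.0]
opening: 0.0856
grasp_force: 0.0
```

```bash
python3 - <<'E'
from h import *
p=np.load("vise.npy")
g=place(p,[bed(p[8],p[9]-.032,.033)])[0]
go([g[0],g[1],.23],p[2]+np.pi/2);print(get_state()["joint_pos"])
E
```

```text
shift [282.3  41.5   1.3] spin -27.7 t 0.7167
[-9.59525350e-01  2.70964364e-01  1.62624674e+00 -1.11121005e-05
  1.24405647e+00 -3.03621533e-01]
```

Request:
move_arm --pt "1 36 5 0 -5.5" --pt "1 72 10 0 -11" --pt "1 108 15 0 -16.5" --pt "1 144 20 0 -22" --pt "1 180 26 0 -27.7"

```text
time: 1.13
eef_pos: [0.4692, -0.2229, 0.2314]
ee_rot: [0.0, 0.765, 0.644, -0.0]
ft_force: [0.8, -1.8, 0.3]
opening: 0.0853
grasp_force: 0.0
```

```bash
python3 - <<'E'
from h import *
p=np.load("vise.npy")
g=place(p,[bed(p[8],p[9]-.032,.033)])[0]
go([g[0],g[1],.23],p[2]+np.pi/2)
E
```

```text
shift [83.5 60.7  1.4] spin 0.0 t 1.1333
```

Request:
move_arm --pt "0 25 18 0 0" --pt "0 50 36 0 0" --pt "0 74 54 0 0" --pt "0 83.5 60.7 0 0" --pt "0 83.5 60.7 0 0"

```text
time: 1.55
eef_pos: [0.5439, -0.1511, 0.2309]
ee_rot: [-0.0, 0.766, 0.643, 0.0]
ft_force: [-0.9, 0.4, -0.4]
opening: 0.0256
grasp_force: 0.0
```

```bash
cat > wr.py <<'E'
from h import *
import sys
s=get_state();f=grab_frame("wrist");p=np.load("vise.npy")
w=s["ee_rot"];M=np.eye(4);M[:3,:3]=Ro.from_quat([w[1],w[2],w[3],w[0]]).as_matrix();M[:3,3]=s["eef_pos"]
V=np.linalg.inv(M@np.array(f["tool_from_camera"]))
im=f["color"][:,:,::-1].copy()
np.savez("wrist.npz",V=V,vfov=f["vfov"],cx=f["cx"],cy=f["cy"],dc=f["dist_coeffs"])
rib=[(a,b,.052) for a,b in((.016,.045),(.016,-.045),(-.016,-.045),(-.016,.045))]
post=[(a,b,.062) for a,b in((.011,.013),(.011,-.013),(-.011,-.013),(-.011,.013))]
for l,c in((([bed(p[5]+a,p[6]+b,n) for a,b,n in rib]),(0,0,255)),([bed(p[8]+a,p[9]+b,n) for a,b,n in post],(0,255,0))):
    q=proj(f,place(p,l),V);cv2.polylines(im,[np.int32(q)],True,c,1);print(q.round(1).tolist())
cv2.imwrite(sys.argv[1],cv2.resize(im,(800,600),interpolation=cv2.INTER_CUBIC))
E
python3 wr.py pics/w1.png
```

```text
[[276.8, 235.3], [276.6, 329.6], [245.5, 319.1], [242.1, 228.3]]
[[267.6, 154.5], [267.9, 190.4], [242.1, 186.9], [240.9, 152.3]]
```

View pics/w1.png

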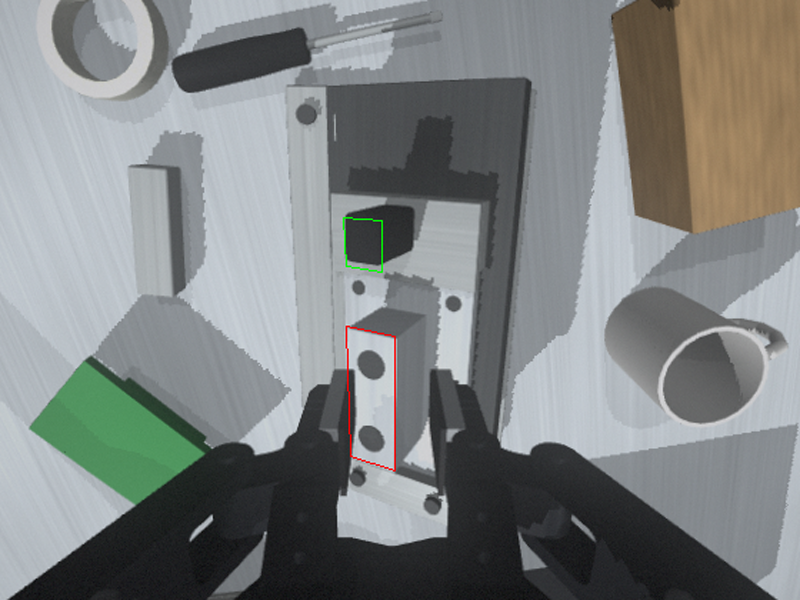

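The wrist view shows the predicted rib outline lying on the real rib at (370,400). The post is at (365,237), about 4 mm farther open than predicted. I'll descend closed into the gap between the rib and the post.

Request:
move_arm --pt "0 2 0 30 0" --pt "0 2 0 60 0" --pt "0 2 0 90 0" --pt "0 2 0 110 0" --pt "0 2 0 116 0"

```text
time: 2.02
eef_pos: [0.54, -0.1517, 0.112]
ee_rot: [-0.003, 0.767, 0.641, -0.002]
ft_force: [-0.7, 0.0, -0.8]
opening: -0.0002
grasp_force: 0.0
```

Request:
move_arm --pt "0 6 0 0 0" --pt "0 12 0 0 0" --pt "0 18 0 0 0" --pt "0 24 0 0 0" --pt "0 30 0 0 0"

```text
time: 2.43
eef_pos: [0.5488, -0.1219, 0.1167]
ee_rot: [0.001, 0.767, 0.642, 0.0]
ft_force: [-1.8, -5.2, -2.3]
opening: -0.0003
grasp_force: 2.5
```

Request:
move_arm --pt "0 8 0 0 0" --pt "0 16 0 0 0" --pt "0 24 0 0 0" --pt "0 31 0 0 0" --pt "0 36 0 0 0"

```text
time: 2.85
eef_pos: [0.5555, -0.086, 0.1167]
ee_rot: [0.002, 0.767, 0.642, 0.0]
ft_force: [-0.5, -5.1, -2.1]
opening: -0.0
grasp_force: 2.4
```

Request:
move_arm --pt "0 0 0 0 0" --pt "0 -4 0 0 0" --pt "0 -8 0 -30 0" --pt "0 -20 0 -70 0" --pt "0.6 -40 0 -105 0"

```text
time: 3.27
eef_pos: [0.5474, -0.1244, 0.2222]
ee_rot: [-0.001, 0.766, 0.643, 0.0]
ft_force: [2.0, -0.2, 0.4]
opening: 0.0109
grasp_force: 0.0
```

```bash
python3 wr.py pics/w2.png; python3 - <<'E'
from h import *
p=np.load("vise.npy")
for n in(.03,.04,.052):
  g=place(p,[bed(p[5],p[6],n)])[0];print(n,g)
go(g,p[2]+np.pi/2);print(get_state()["eef_pos"])
E
```

```text
[[278.4, 271.3], [278.2, 361.2], [247.1, 349.4], [243.8, 262.6]]
[[269.3, 195.1], [269.6, 229.6], [243.7, 224.6], [242.6, 191.3]]
0.03 [ 0.53109323 -0.21446291  0.11067037]
0.04 [ 0.52662046 -0.21368451  0.11958037]
0.052 [ 0.52125313 -0.21275042  0.13027237]
shift [-86.4 -14.9 100. ] spin -0.3 t 3.3167
[ 0.54997832 -0.12972412  0.23010295]
```

View pics/w2.png

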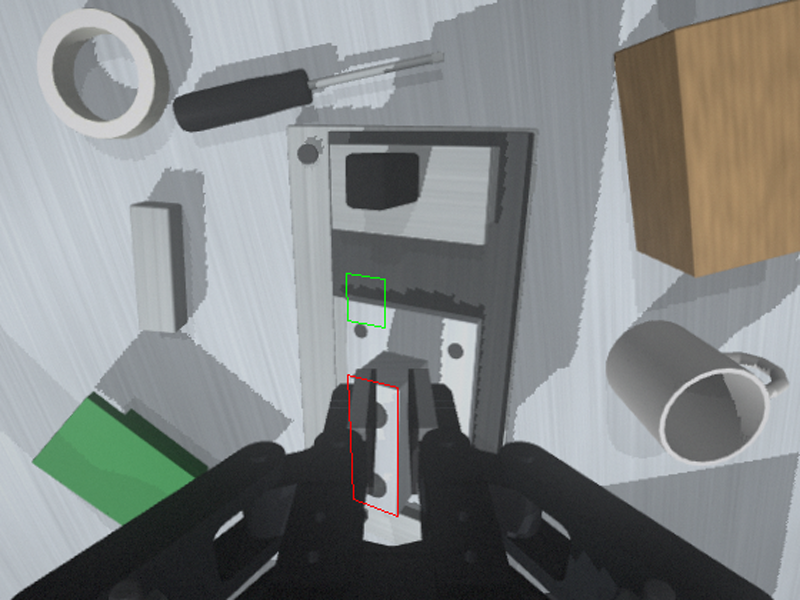

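```bash
python3 - <<'E'
from h import *
p=np.load("vise.npy")
go([.5278,-.2139,.110],p[2]+np.pi/2)
E
```

```text
shift [-86.3  -8.5 120.3] spin -0.3 t 3.3167
```

Request:
move_arm --pt "0.66 -30 -3 0 0" --pt "0.66 -60 -6 10 0" --pt "0.66 -86 -8.5 30 0" --pt "0.66 -86.3 -8.5 50 0" --pt "0.66 -86.3 -8.5 60 0"

```text
time: 3.73
eef_pos: [0.5226, -0.2099, 0.1584]
ee_rot: [-0.001, 0.768, 0.641, -0.0]
ft_force: [0.3, 0.4, -0.5]
opening: 0.0562
grasp_force: 0.0
```

```bash
python3 wr.py pics/w3.png; python3 - <<'E'
from h import *
p=np.load("vise.npy")
go([.5278,-.2139,.110],p[2]+np.pi/2);print(get_state()["opening"])
E
```

```text
[[298.6, 180.8], [296.0, 325.9], [250.6, 311.4], [245.6, 174.9]]
[[286.9, 40.3], [286.7, 102.5], [245.6, 102.7], [243.8, 44.4]]
shift [-4.4  6.6 47.1] spin -0.4 t 3.7833
0.056178195271223835
```

View pics/w3.png

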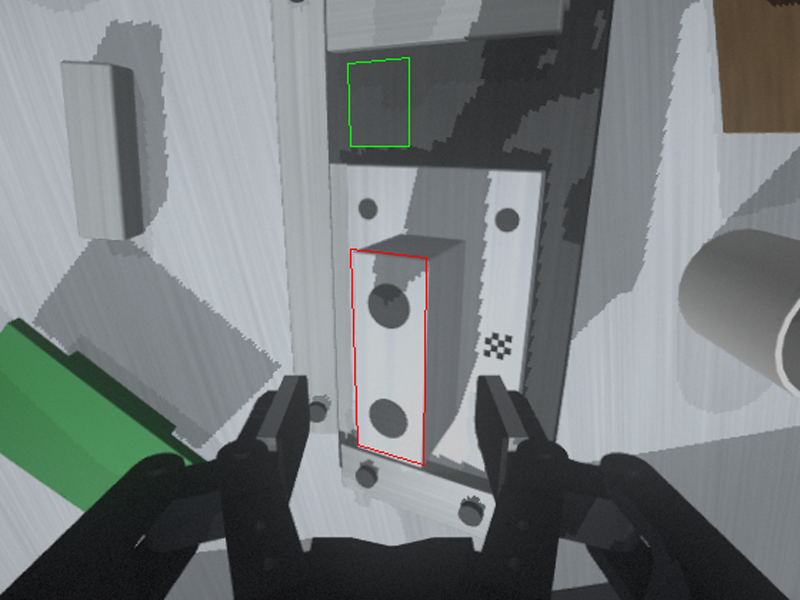

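The overlay sits exactly on the aluminium rib at (390,355), the part is still seated with its checker mark at (498,346), and the jaw is well clear of it. This is neither the green nor the yellow copy.

Request:
move_arm --pt "0.66 -4.4 6.6 5 0" --pt "0.66 -4.4 6.6 20 0" --pt "0.66 -4.4 6.6 34 0" --pt "0.66 -4.4 6.6 43 0" --pt "0.66 -4.4 6.6 46 0"

```text
time: 4.2
eef_pos: [0.5301, -0.2138, 0.1136]
ee_rot: [-0.0, 0.766, 0.642, -0.0]
ft_force: [-1.4, -0.3, 0.4]
opening: 0.0566
grasp_force: 0.0
```

Request:
move_arm --pt "0.55 0 0 0 0" --pt "0.5 0 0 0 0" --pt "0.45 0 0 0 0" --pt "0.4 0 0 0 0" --pt "0.4 0 0 0 0" --newtons 35

```text
time: 4.62
eef_pos: [0.5262, -0.2133, 0.1152]
ee_rot: [-0.003, 0.767, 0.642, -0.002]
ft_force: [-14.9, 3.6, 9.0]
opening: 0.0373
grasp_force: 31.7
```

Request:
move_arm --pt "0 0 -2 0 0" --pt "0 0 -4 0 0" --pt "0 0 -4 -3 0" --pt "0 0 -4 -6 0" --pt "0 0 -4 -9 0" --newtons 40

```text
time: 5.03
eef_pos: [0.5259, -0.2137, 0.1235]
ee_rot: [-0.0, 0.767, 0.642, -0.0]
ft_force: [0.4, 1.3, -5.7]
opening: 0.0357
grasp_force: 36.5
```

Request:
move_arm --pt "0 0 0 -4 0" --pt "0 0 0 -8 0" --pt "0 0 0 -14 0" --pt "0 0 0 -22 0" --pt "0 0 0 -32 0" --newtons 60

```text
time: 5.45
eef_pos: [0.5256, -0.2136, 0.1557]
ee_rot: [-0.0, 0.767, 0.642, -0.0]
ft_force: [0.4, 0.6, -6.2]
opening: 0.0338
grasp_force: 55.5
```

```bash
python3 wr.py pics/w4.png >/dev/null;python3 - <<'E'
from h import *
im=grab_frame("scene")["color"][190:330,150:330,::-1];cv2.imwrite("pics/s4.png",cv2.resize(im,None,fx=4,fy=4,interpolation=cv2.INTER_CUBIC));print(get_state())
E
```

```text
{'time': 5.55, 'joint_pos': array([-5.21000771e-01,  4.85155922e-01,  1.51258598e+00, -1.12714271e-04,
        1.13948455e+00, -3.44028110e-01]), 'qd': array([-8.37049485e-04,  1.71574190e-02,  3.08817893e-02, -1.64662349e-03,
       -3.12140140e-02, -1.72104625e-05]), 'tau': array([ 5.17610076e-02, -5.15379310e+01, -2.41930389e+01,  1.20251760e-02,
        3.95147586e-01, -9.17087382e-04]), 'eef_pos': array([ 0.52692383, -0.2143468 ,  0.15767322]), 'ee_rot': array([2.06628668e-03, 7.66811110e-01, 6.41869109e-01, 7.06400834e-04]), 'ft_force': array([ 0.80332098, -0.63830737, -4.70031704]), 'torque': array([ 0.0071427 , -0.00282142,  0.02702261]), 'grasp_force': 55.5817777197808, 'opening': 0.034016090486076775}
```

View pics/s4.png

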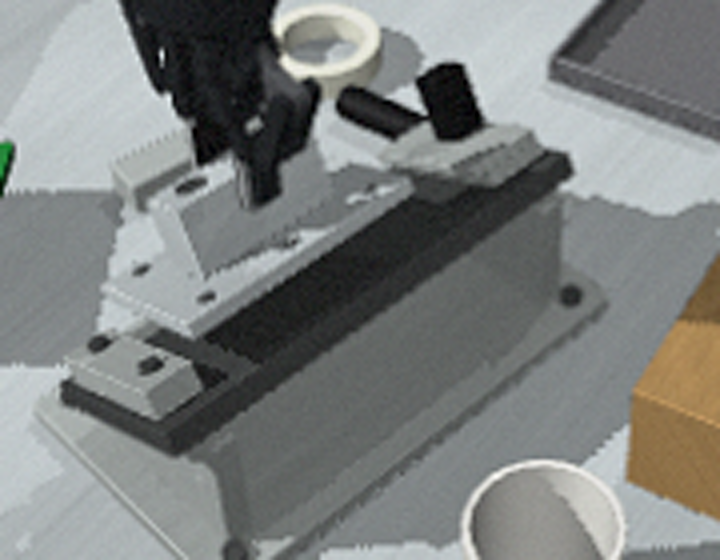

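The part is clear of the vise in the grip, and the jaw is open with its post at (445,100). I'll raise the part and tighten the grip.

Request:
move_arm --pt "0 0 0 -20 0" --pt "0 0 0 -42 0" --pt "0 0 0 -64 0" --pt "0 0 0 -82 0" --pt "0 0 0 -90 0" --newtons 100

```text
time: 5.97
eef_pos: [0.5266, -0.2141, 0.2482]
ee_rot: [0.002, 0.767, 0.642, 0.001]
ft_force: [-0.2, -0.9, -5.7]
opening: 0.0319
grasp_force: 92.9
```

```bash
python3 wr.py pics/w5.png >/dev/null;python3 - <<'E'
from h import *
im=grab_frame("scene")["color"][120:260,120:300,::-1];a=cv2.resize(im,None,fx=3,fy=3,interpolation=cv2.INTER_CUBIC)
w=cv2.imread("pics/w5.png")[150:600,150:650];w=cv2.resize(w,(260,234))
c=np.zeros((420,800,3),np.uint8);c[:,:540]=a;c[:234,540:]=w;cv2.imwrite("pics/c5.png",c)
s=get_state();print(s["eef_pos"],s["opening"],s["grasp_force"])
q=[.5764,.2129,.0697];go([q[0],q[1],.25],q[2]+np.pi/2)
E
```

```text
[ 0.52635809 -0.21397256  0.24670018] 0.032199920896695315 92.8416838310659
shift [429.  -25.8  -3.9] spin -14.1 t 6.0667
```

View pics/c5.png

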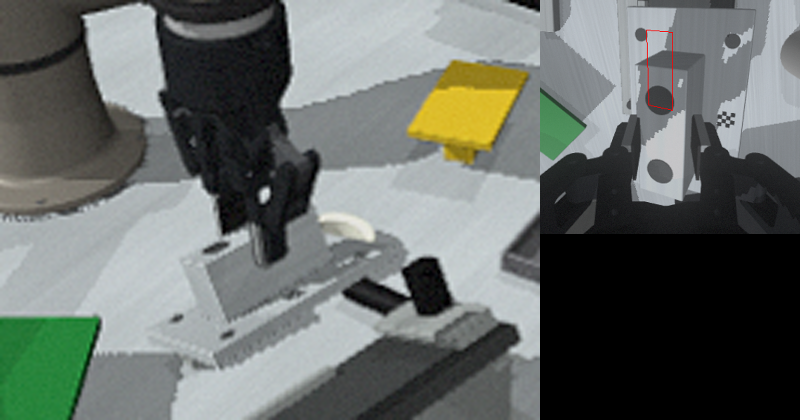

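The left panel shows the part hanging level under the gripper, and the 32 mm opening means the pads are flush with the rib. Next I'll carry it to the tray.

Request:
move_arm --pt "0 20 -1 0 -1" --pt "0 52 -3 0 -3" --pt "0 88 -5 0 -5" --pt "0 124 -7 0 -7" --pt "0 160 -9 0 -8"

```text
time: 6.48
eef_pos: [0.5442, -0.053, 0.2434]
ee_rot: [-0.001, 0.72, 0.694, -0.001]
ft_force: [0.0, 0.8, -6.2]
opening: 0.0321
grasp_force: 92.9
```

Request:
move_arm --pt "0 36 3 0 -2" --pt "0 72 6 0 -4" --pt "0 108 9 0 -6" --pt "0 144 12 0 -6.1" --pt "0 176 14 0 -6.1"

```text
time: 6.9
eef_pos: [0.5649, 0.123, 0.2433]
ee_rot: [-0.001, 0.682, 0.731, -0.001]
ft_force: [0.5, -0.6, -5.4]
opening: 0.032
grasp_force: 92.9
```

```bash
python3 - <<'E'
from h import *
s=get_state();print(s["eef_pos"],s["opening"])
q=[.5764,.2129,.0697];go([q[0],q[1],.20],q[2]+np.pi/2)
E
```

```text
[0.56486916 0.12301939 0.24332284] 0.03196744393032461
shift [88.8 17.9 43.3] spin 0.0 t 6.9
```

Request:
move_arm --pt "0 30 6 0 0" --pt "0 60 12 0 0" --pt "0 80 16 20 0" --pt "0 88.8 17.9 50 0" --pt "0 88.8 17.9 70 0"

```text
time: 7.32
eef_pos: [0.5756, 0.213, 0.171]
ee_rot: [-0.002, 0.681, 0.732, -0.002]
ft_force: [-1.3, -0.3, -6.4]
opening: 0.0325
grasp_force: 93.1
```

Request:
move_arm --pt "0 0 0 20 0" --pt "0 0 0 45 0" --pt "0 0 0 65 0" --pt "0 0 0 80 0" --pt "0 0 0 90 0"

```text
time: 7.73
eef_pos: [0.5752, 0.2101, 0.0813]
ee_rot: [-0.002, 0.682, 0.731, -0.003]
ft_force: [-0.8, -0.4, -5.8]
opening: 0.0325
grasp_force: 93.2
```

```bash
python3 wr.py pics/w6.png >/dev/null;python3 - <<'E'
from h import *
im=grab_frame("scene")["color"][140:260,250:400,::-1];a=cv2.resize(im,None,fx=3.3,fy=3.3,interpolation=cv2.INTER_CUBIC)
w=cv2.resize(cv2.imread("pics/w6.png"),(300,225))
c=np.zeros((a.shape[0],800,3),np.uint8);c[:,:a.shape[1]]=a;c[:225,500:]=w;cv2.imwrite("pics/c6.png",c)
s=get_state();print(s["eef_pos"],s["ft_force"])
q=[.5764,.2129,.0697];go([q[0],q[1],.05],q[2]+np.pi/2)
E
```

```text
[0.57546249 0.21011356 0.08209923] [-0.23013519 -0.19955223 -5.90889707]
shift [ 2.7  1.3 32.1] spin -0.0 t 7.8333
```

View pics/c6.png

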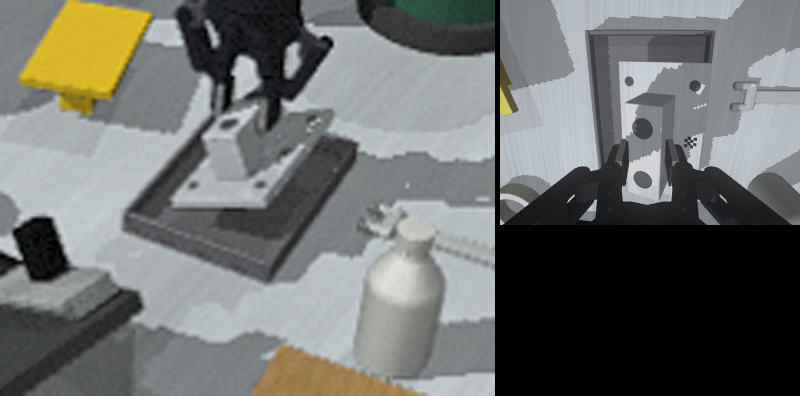

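```bash
cat > tilt.py <<'E'
from h import *
from scipy.optimize import least_squares
f=grab_frame("wrist");M=np.linalg.inv(np.array(f["tool_from_camera"]))
print(f["cx"],f["cy"],np.array(f["tool_from_camera"]).round(3).tolist())
s=560/300
px=(np.array([(618,62),(713,63),(643,154),(626,103),(660,107),(675,95)])-[500,0])*s
# part pts (x,y,z); part x=+tool y, part y=+tool x, z=-tool z
P=np.array([(-45,75,10),(45,75,10),(0,0,52),(-16,45,52),(16,45,52),(16,45,10)])/1e3
def m(q):
    R=Ro.from_euler("y",q[0]).as_matrix(); A=P@R.T
    return proj(f,np.c_[A[:,1]+q[1],A[:,0]+q[2],-A[:,2]+q[3]],M)
for t0 in(-.4,0):
    r=least_squares(lambda q:(m(q)-px).ravel(),[t0,0,0,.03])
    print(np.degrees(r.x[0]),r.x[1:]*1e3,r.cost,(m(r.x)-px).round(1).tolist())
E
python3 tilt.py
```

```text
274.1259616641008 208.73000468755777 [[0.0, 0.947, 0.321, 0.082], [1.0, -0.0, 0.001, 0.001], [0.001, 0.321, -0.947, -0.143], [0.0, 0.0, 0.0, 1.0]]
-23.10920042502063 [-1.1521629  17.35789237 35.6259403 ] 23.48657468571975 [[2.4, -1.4], [-3.2, 0.9], [-0.6, 1.5], [-3.2, -1.1], [3.4, -0.1], [1.6, 0.1]]
-23.109200099737127 [-1.15216245 17.35789217 35.62593896] 23.48657468572221 [[2.4, -1.4], [-3.2, 0.9], [-0.6, 1.5], [-3.2, -1.1], [3.4, -0.1], [1.6, 0.1]]
```

The fit says the part is still tilted about 23°, low side towards the robot, with its centre 17 mm towards +tool y. I'll touch the low edge down and let it pivot flat under a light grip.

Request:
move_arm --pt "0 2.7 -6 6 0" --pt "0 2.7 -6 11 0" --pt "0 2.7 -6 15 0" --pt "0 2.7 -6 18 0" --pt "0 2.7 -6 18 0"

```text
time: 8.3
eef_pos: [0.5709, 0.2128, 0.0668]
ee_rot: [-0.0, 0.682, 0.731, -0.0]
ft_force: [-0.5, 0.2, -5.8]
opening: 0.0322
grasp_force: 93.3
```

Request:
move_arm --pt "0 0 0 1 0" --pt "0 0 0 2 0" --pt "0 0 0 3 0" --pt "0 0 0 4 0" --pt "0 0 0 5 0" --newtons 50

```text
time: 8.72
eef_pos: [0.5713, 0.2129, 0.0623]
ee_rot: [0.0, 0.682, 0.731, 0.0]
ft_force: [-0.1, -1.0, -6.9]
opening: 0.0322
grasp_force: 93.3
```

Request:
move_arm --pt "0 0 0 1 0" --pt "0 0 0 2 0" --pt "0 0 0 3 0" --pt "0 0 0 4 0" --pt "0 0 0 5 0" --newtons 50

```text
time: 9.13
eef_pos: [0.5712, 0.2128, 0.0572]
ee_rot: [0.0, 0.682, 0.731, -0.0]
ft_force: [-0.2, -1.4, -5.8]
opening: 0.0321
grasp_force: 93.3
```

Request:
move_arm --pt "0 0 0 1 0" --pt "0 0 0 2 0" --pt "0 0 0 3 0" --pt "0 0 0 4 0" --pt "0 0 0 4 0" --newtons 50

```text
time: 9.55
eef_pos: [0.5718, 0.2129, 0.0556]
ee_rot: [0.001, 0.682, 0.731, 0.001]
ft_force: [-3.6, -1.9, 11.0]
opening: 0.0322
grasp_force: 91.7
```

Request:
move_arm --pt "0.36 0 0 0 0" --pt "0.37 0 0 0 0" --pt "0.37 0 0 0.5 0" --pt "0.37 0 0 1 0" --pt "0.37 0 0 1.5 0" --newtons 25

```text
time: 9.97
eef_pos: [0.5736, 0.213, 0.0554]
ee_rot: [0.002, 0.682, 0.731, 0.003]
ft_force: [1.0, -3.4, 11.2]
opening: 0.0321
grasp_force: 72.6
```

Request:
move_arm --pt "0.374 0 0 0 0" --pt "0.376 0 0 0.5 0" --pt "0.376 0 0 1 0" --pt "0.376 0 0 1.5 0" --pt "0.376 0 0 2 0" --newtons 25

```text
time: 10.38
eef_pos: [0.5743, 0.2131, 0.0548]
ee_rot: [0.003, 0.682, 0.731, 0.003]
ft_force: [-1.8, -3.6, 26.3]
opening: 0.0322
grasp_force: 64.5
```

Request:
move_arm --pt "0.38 0 0 0 0" --pt "0.383 0 0 0 0" --pt "0.386 0 0 0 0" --pt "0.389 0 0 0 0" --pt "0.389 0 0 0 0" --newtons 20

```text
time: 10.8
eef_pos: [0.5757, 0.2132, 0.0542]
ee_rot: [0.004, 0.682, 0.731, 0.005]
ft_force: [4.0, -1.6, 13.8]
opening: 0.0334
grasp_force: 33.0
```

Request:
move_arm --pt "0.389 0 0 1 0" --pt "0.389 0 0 1.5 0" --pt "0.389 0 0 2 0" --pt "0.389 0 0 2.5 0" --pt "0.389 0 0 3 0" --newtons 20

```text
time: 11.22
eef_pos: [0.578, 0.2134, 0.0519]
ee_rot: [0.005, 0.682, 0.731, 0.007]
ft_force: [8.8, -1.8, 10.2]
opening: 0.0333
grasp_force: 28.1
```

Request:
move_arm --pt "0.389 0 1 1 0" --pt "0.389 0 2 2 0" --pt "0.389 0 3 3 0" --pt "0.389 0 4 4 0" --pt "0.389 0 5 5 0" --newtons 20

```text
time: 11.63
eef_pos: [0.5797, 0.2136, 0.0443]
ee_rot: [0.003, 0.682, 0.731, 0.004]
ft_force: [3.0, 0.7, -1.7]
opening: 0.0332
grasp_force: 2.4
```

Request:
move_arm --pt "0.389 0 0 1 0" --pt "0.389 0 0 2 0" --pt "0.389 0 0 3 0" --pt "0.389 0 0 3 0" --pt "0.389 0 0 3 0"

```text
time: 12.05
eef_pos: [0.5783, 0.2135, 0.04]
ee_rot: [0.002, 0.682, 0.731, 0.002]
ft_force: [6.1, 0.7, 3.4]
opening: 0.0332
grasp_force: 3.1
```

```bash
python3 - <<'E'
from h import *
f=grab_frame("wrist");M=np.linalg.inv(np.array(f["tool_from_camera"]))
g=cv2.cvtColor(f["color"],cv2.COLOR_RGB2GRAY);cv2.imwrite("pics/w7.png",f["color"][:,:,::-1])
s=get_state();print(s["eef_pos"],s["ft_force"])
# predicted outlines for flat (underside at floor) and tilt 10
for t in(0,-10,-20):
    R=Ro.from_euler("y",np.radians(t)).as_matrix()
    P=np.array([(-45,75,10),(45,75,10),(-16,45,52),(16,45,52),(0,0,52),(-45,60,10),(45,60,10)])/1e3-[0,0,.045]
    A=P@R.T+[0,0,.045]; zf=s["eef_pos"][2]-.005
    print(t,proj(f,np.c_[A[:,1],A[:,0],-A[:,2]+zf],M).round().tolist())
for r in range(100,190,10): print(r,g[r,190:420:5].tolist())
E
```

```text
[0.57826171 0.21351595 0.04000051] [6.86094623 0.90197903 3.24361226]
0 [[183.0, 114.0], [364.0, 114.0], [233.0, 196.0], [313.0, 196.0], [273.0, 293.0], [185.0, 144.0], [361.0, 144.0]]
-10 [[199.0, 113.0], [380.0, 115.0], [231.0, 194.0], [310.0, 198.0], [270.0, 292.0], [201.0, 142.0], [377.0, 147.0]]
-20 [[216.0, 113.0], [394.0, 116.0], [231.0, 192.0], [305.0, 200.0], [267.0, 292.0], [218.0, 141.0], [391.0, 150.0]]
100 [120, 121, 123, 124, 124, 123, 125, 122, 93, 95, 95, 97, 96, 95, 120, 121, 122, 124, 123, 125, 122, 123, 92, 93, 93, 91, 93, 92, 122, 121, 120, 89, 90, 89, 89, 88, 88, 88, 85, 88, 86, 82, 49, 50, 61, 89]
110 [121, 123, 95, 93, 94, 94, 95, 95, 95, 96, 97, 97, 96, 97, 97, 99, 95, 98, 94, 94, 94, 95, 93, 93, 93, 94, 92, 92, 93, 90, 92, 91, 92, 90, 88, 88, 88, 87, 89, 89, 87, 81, 48, 50, 73, 88]
120 [188, 199, 205, 198, 204, 206, 206, 210, 207, 208, 207, 211, 206, 207, 201, 205, 207, 211, 210, 208, 213, 209, 211, 215, 208, 212, 150, 152, 139, 140, 152, 150, 156, 150, 146, 98, 89, 88, 88, 89, 86, 89, 51, 51, 81, 86]
130 [198, 200, 207, 199, 204, 208, 207, 213, 209, 208, 209
[... 579 characters left out ...]
, 87, 89, 52, 52, 74, 89, 155]
160 [203, 201, 208, 96, 99, 100, 167, 212, 212, 215, 212, 211, 210, 208, 212, 205, 151, 158, 156, 153, 159, 154, 155, 157, 154, 157, 154, 155, 129, 74, 74, 73, 156, 151, 151, 90, 92, 88, 90, 88, 82, 55, 54, 81, 89, 148]
170 [200, 197, 205, 208, 199, 209, 208, 214, 212, 214, 213, 212, 210, 153, 156, 159, 153, 158, 158, 153, 157, 155, 154, 157, 156, 157, 153, 155, 152, 152, 154, 155, 153, 150, 154, 90, 91, 90, 88, 91, 80, 75, 80, 90, 117, 151]
180 [148, 201, 203, 210, 202, 212, 210, 213, 213, 213, 212, 104, 104, 104, 102, 104, 100, 100, 101, 101, 102, 99, 98, 100, 153, 156, 154, 157, 152, 153, 152, 157, 152, 148, 113, 91, 92, 89, 92, 90, 60, 52, 61, 90, 153, 150]
```

The plate edges in the wrist image (right edge at column 365, end at row 117) match the flat prediction, so the part lies flat on the tray floor. I'll release and retreat.

Request:
move_arm --pt "0.41 0 0 0 0" --pt "0.45 0 0 0 0" --pt "0.52 0 0 0 0" --pt "0.6 0 0 0 0" --pt "0.6 0 0 0 0"

```text
time: 12.52
eef_pos: [0.5753, 0.2131, 0.0382]
ee_rot: [-0.001, 0.682, 0.731, -0.001]
ft_force: [0.8, 0.1, 0.4]
opening: 0.0517
grasp_force: 0.0
```

Request:
move_arm --pt "0.6 0 0 -5 0" --pt "0.6 0 0 -20 0" --pt "0.6 0 0 -50 0" --pt "0.6 0 0 -85 0" --pt "0.6 0 0 -120 0"

```text
time: 12.93
eef_pos: [0.5754, 0.2131, 0.1598]
ee_rot: [-0.001, 0.682, 0.731, -0.001]
ft_force: [1.2, 1.0, 0.2]
opening: 0.0514
grasp_force: 0.0
```

Request:
move_arm --pt "0.6 0 0 -20 0" --pt "0.6 0 0 -30 0" --pt "0.6 0 0 -30 0" --pt "0.6 0 0 -30 0" --pt "0.6 0 0 -30 0"

```text
time: 13.35
eef_pos: [0.5751, 0.213, 0.1866]
ee_rot: [-0.001, 0.682, 0.731, -0.002]
ft_force: [-0.4, 0.0, 0.1]
opening: 0.0513
grasp_force: 0.0
```

```bash
python3 - <<'E'
from h import *
s=get_state();f=grab_frame("wrist");M=np.linalg.inv(np.array(f["tool_from_camera"]))
g=cv2.cvtColor(f["color"],cv2.COLOR_RGB2GRAY)
w=s["ee_rot"];T=np.eye(4);T[:3,:3]=Ro.from_quat([w[1],w[2],w[3],w[0]]).as_matrix();T[:3,3]=s["eef_pos"];V=M@np.linalg.inv(T)
P=np.array([(-45,75,10),(45,75,10),(45,-75,10),(-45,-75,10),(-16,45,52),(16,45,52),(16,-45,52),(-16,-45,52)])/1e3+[0,0,.005]
print(s["eef_pos"],s["ft_force"],proj(f,place([.578,.2135,.0697],P),V).round().tolist())
for r in range(120,300,20): 
    e=cv2.Canny(g,40,100)[r,150:420]; print(r,(np.nonzero(e)[0]+150).tolist())
f=grab_frame("top");print(proj(f,place([.578,.2135,.0697],P)).round().tolist())
E
```

```text
[0.57514741 0.21296848 0.18664048] [-0.40838371  0.00642866  0.11588097] [[229.0, 106.0], [326.0, 106.0], [319.0, 253.0], [235.0, 253.0], [258.0, 145.0], [297.0, 145.0], [295.0, 245.0], [260.0, 244.0]]
120 [180, 201, 205, 210, 228, 231, 288, 327, 349, 354, 371]
140 [203, 207, 210, 227, 228, 231, 262, 263, 264, 265, 268, 269, 270, 271, 272, 273, 274, 275, 276, 277, 278, 279, 280, 281, 282, 283, 284, 285, 286, 287, 288, 289, 290, 291, 292, 293, 294, 295, 326, 348, 353, 369, 386, 388, 389, 390, 391, 392, 393, 394, 395, 396, 397, 398, 399, 400, 401, 402, 403, 404, 405, 406, 407, 413, 414, 415]
160 [204, 208, 212, 228, 232, 274, 275, 276, 282, 283, 284, 298, 300, 325, 342, 346, 351, 366, 367, 398, 399, 400, 402, 413, 415]
180 [205, 209, 213, 229, 230, 233, 276, 277, 278, 279, 280, 281, 282, 283, 297, 324, 341, 345, 350, 365, 366, 395, 396, 397, 398, 399, 400, 401]
200 [206, 210, 214, 230, 234, 260, 262, 297, 323, 330, 331, 340, 343, 348, 364]
220 [207, 212, 215, 230, 235, 260, 262, 270, 271, 287, 288, 296, 303, 304, 322, 329, 330, 339, 342, 347, 360, 361]
240 [209, 213, 217, 232, 235, 243, 244, 249, 250, 295, 297, 306, 307, 313, 314, 321, 329, 330, 337, 340, 345, 360, 361]
260 [210, 213, 218, 334, 335, 339, 346, 347]
280 [185, 197, 209, 221, 327, 340, 351, 363, 416]
[[175.0, 217.0], [174.0, 178.0], [239.0, 174.0], [241.0, 213.0], [184.0, 202.0], [184.0, 188.0], [224.0, 186.0], [225.0, 200.0]]
```

```bash
python3 -c "from station import *; print(job_done())"
```

```text
the job is handed in; nothing more can be done
None
```

I slid the jaw to roughly 0.05 m of its 0.06 m travel with the manifold still seated, then lifted the manifold out and lowered it into the grey tray. Wrist-camera edges show it flat and clear of the walls, the gripper is clear of everything, and I handed in at about 13 s.

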